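# Stack three copper rings and hold the electrode in the weld bore

## Robot

A 6-joint arm with a two-finger parallel gripper is mounted at the origin on the work surface. World frame = base frame: x ahead of the robot, y to its left, z up, the work surface at z = 0. Lengths are in m, angles in degrees, forces in N, time in s.
With the tool pointing down it reaches from about 0.4 to 0.825 m from the base axis. Payload 7 kg.
Tool frame: the origin (TCP) lies on the centre line of the jaws, within the pads' length; the fingertips stand 19 mm ahead of it and the grasp point (between the pads) is the TCP; z points along the fingers, y is the line along which they close (so a half turn about z gives the same grasp; the last joint's range is limited). The gripper opens to 88 mm and grips with 3 to 60 N. Pads are 19 mm wide; open, the fingers measure 130 mm over their backs; the gripper's body (78 mm by 193 mm) begins 47 mm behind the grasp point.
Start: joints at [90.934, 20.546, 0.682, 0, -70.136, -16.507], TCP at [0.181, 0.65, 0.246] pointing down, gripper open.
Joint ranges: [-176.03, 176.03], [-82.01, 121.73], [-58.28, 71.71], [-173.87, 95.51], [-174.79, -0.11], [-173.66, 173.66]. Speed limits (degrees/s): [136.94, 136.94, 172.46, 180, 180, 180].

## Interface

Orientations are given as [roll, pitch, yaw] about the fixed x, y, z axes, in that order (R = Rz(yaw) Ry(pitch) Rx(roll)).
In Python, from plant import get_state, capture, close_job gives the robot as it stands.
- The arm moves only by the tool apply_moves, never from a script. Its argument "targets" is a list of rows, each a list of 7 numbers: the opening, from 0 (shut) to 1 (fully open), then the shift along the tool's x, y, z normalised to -1 to 1, where 1 is 1000 mm, then the turn, a rotation vector about the tool's x, y, z normalised to -1 to 1, where 1 is 90 degrees. In form: [[claw, tx, ty, tz, ax, ay, az], ...]. A call has 1 to 20 rows; each row shifts and turns the commanded pose from where the row before left it, along the tool's axes as they then stand; what a row does not reach is not made up. A row lasts 1/12 s, in which the tool goes at most 41.7 mm and 7.16 degrees, less where a joint would pass 70% of its speed; a pose out of reach is approached as far as the arm can. A call with a number of a shift or a turn outside -1 to 1 is refused whole. A call with a gripper value outside its range is refused whole. The fingers move at their own pace and stop on an object; "newtons" is the grip in N (left out, the last holds). Time passes only in rows, so rows that do not move let the fingers close. It gives the time, the measured TCP pose, the force, the opening and the grip force at its end, in the units of the state.
- get_state(): the state, without advancing time (a new reading comes with each control period).
- capture(name): name is "side" or "top"; returns a dict with "frame" (400x640x3 uint8, red, green, blue), "range_z" (400x640 float32, m along the optical axis (not along the pixel's ray), 0 where there is no reading), "camera_matrix" (3x3 intrinsics, pixels), "T" (4x4, takes a point from camera to world coordinates). Camera axes: x right, y down, z forward; pixel columns grow to the right and rows downward; lengths in m; the calibration is good to about 2 mm. A picture is of the moment at which its call begins.
- close_job(): hands the job in; it is judged then, once.
The state is a dict: "time_s": time; "joints": joint angles; "qd": joint speeds; "joint_torque": joint torques, N m; "tcp_pos": TCP position; "eef_rot": TCP orientation; "contact_force": force on the tool from outside, world axes, zero at the start; "moment": the same for the moment, N m; "gripper_width": finger opening in m; "gripper_force": force on a finger pad.
Only numpy, scipy, OpenCV 4.12 (cv2) and the standard library are available. Lean on these libraries where they do the work, as an engineer would, in place of code of your own. Each camera call takes 0.05 s, during which the arm holds its last target. There are 200 camera calls.

## Task

Set up the micro-welding block: one copper ring already lies round the bore of the grey block; stack copper rings (not the steel one) flat on it, neatly centred round the bore, until exactly three are there, and leave the last one where it lies on the bench. Then take the electrode out of its stand by the orange grip and lower it, upright, through the middle of the rings into the bore without touching the rings or the block, until its tip is about half-way down the bore, and finish while holding it there, still and centred. Leave everything else where it is.

Things in the scene. Friction and masses are not known exactly. Their poses are not given: they have to be found in the camera images.
- bore_mouth (a point): centre of the mouth of the bore in the grey welding block, on the block's flat top face, 40 mm above the bench; z up. The bore is 22 mm in diameter, vertical and goes right through the 40 mm thick block to the bench; a dashed yellow circle, 48 mm in diameter, is painted round it
- block: grey block 90 x 90 mm, 40 mm high, fixed to the bench; origin at the centre of its underside, on the bore's axis
- stand: dark wooden electrode stand, 50 x 50 mm, 70 mm high, fixed to the bench, with a vertical 12 mm hole in the middle in which the electrode hangs; origin at the centre of its underside
- electrode_grip (a point): centre of the orange grip of the electrode (half-way up the grip). The electrode is a steel rod 8 mm in diameter and 66 mm long below a round grip 20 mm in diameter and 50 mm high, about 90 g. It stands upright in the stand, the grip's lower end resting on the stand's top and the grip wholly free above it. z runs along the rod, up
- electrode_tip (a point): lower end of the electrode's steel rod, on its axis, 91 mm below the centre of the grip (at the start hidden in the stand, 4 mm above the bench)
- electrode: the electrode as a solid; origin at its tip, z along the rod, up
- ring1_mid (a point): copper-coloured ring lying flat on the bench, outer diameter 42 mm, hole 28 mm, 10 mm thick, about 70 g, one of three alike on the bench (a fourth is already on the block). The point is the ring's centre, half-way up (5 mm above its underside); z is the ring's axis
- ring1: the same copper ring, named as a solid; origin at the centre of its underside
- ring2_mid (a point): copper-coloured ring lying flat on the bench, outer diameter 42 mm, hole 28 mm, 10 mm thick, about 70 g, one of three alike on the bench (a fourth is already on the block). The point is the ring's centre, half-way up (5 mm above its underside); z is the ring's axis
- ring2: the same copper ring, named as a solid; origin at the centre of its underside
- ring3_mid (a point): copper-coloured ring lying flat on the bench, outer diameter 42 mm, hole 28 mm, 10 mm thick, about 70 g, one of three alike on the bench (a fourth is already on the block). The point is the ring's centre, half-way up (5 mm above its underside); z is the ring's axis
- ring3: the same copper ring, named as a solid; origin at the centre of its underside
- base_ring_mid (a point): centre (half-way up, 5 mm above the block's top) of a copper ring, the same as the others, that already lies flat on the block round the bore, within 2 mm of centred; it stays there
- base_ring: the same copper ring on the block, named as a solid; origin at the centre of its underside
- steel_ring_mid (a point): centre of the one grey steel ring, the same size as the copper ones; it is not wanted
- steel_ring: the same steel ring, named as a solid; origin at the centre of its underside
- notebook: brown notebook, 150 x 210 x 18 mm, lying flat; origin at the centre of its underside; leave alone
- pen: pen 135 mm long, 10 mm thick, lying flat; origin under its middle; leave alone
- jar: small amber jar with a white lid and label, 44 mm in diameter, 50 mm high; origin at the centre of its underside; leave alone
- screwdriver: screwdriver lying flat; leave alone
- spool: brass wire spool lying flat, 60 mm in diameter, 32 mm high; origin at the centre of its underside; leave alone
Mind the look-alikes: they are no part of the job. Of the things shaped like the stand, the wooden one is meant.

How it is judged (in metres and radians):
On the way, in this order (a step that is already met when the one before it is completed fails the run):
1. the ring already there and two more, exactly three copper rings, lie stacked flat round the bore, let go and at rest (((horizontal distance between each of base_ring_mid, ring2_mid, ring3_mid and bore_mouth below 0.006 m and z of base_ring_mid in the frame of bore_mouth between 0.002 and 0.031 m and angle between each of base_ring_mid, ring2_mid, ring3_mid's own z axis and vertical below 0.1 rad and contact force between the fingers and base_ring below 0.1 N and linear speed of each of base_ring, ring2, ring3 below 0.01 m/s and z of ring2_mid in the frame of bore_mouth between 0.002 and 0.031 m and contact force between the fingers and ring2 below 0.1 N and z of ring3_mid in the frame of bore_mouth between 0.002 and 0.031 m and contact force between the fingers and ring3 below 0.1 N and distance of ring1_mid from where it was at the start of the episode below 0.03 m) or (horizontal distance between each of base_ring_mid, ring1_mid, ring3_mid and bore_mouth below 0.006 m and z of base_ring_mid in the frame of bore_mouth between 0.002 and 0.031 m and angle between each of base_ring_mid, ring1_mid, ring3_mid's own z axis and vertical below 0.1 rad and contact force between the fingers and base_ring below 0.1 N and linear speed of each of base_ring, ring1, ring3 below 0.01 m/s and z of ring1_mid in the frame of bore_mouth between 0.002 and 0.031 m and contact force between the fingers and ring1 below 0.1 N and z of ring3_mid in the frame of bore_mouth between 0.002 and 0.031 m and contact force between the fingers and ring3 below 0.1 N and distance of ring2_mid from where it was at the start of the episode below 0.03 m) or (horizontal distance between each of base_ring_mid, ring1_mid, ring2_mid and bore_mouth below 0.006 m and z of base_ring_mid in the frame of bore_mouth between 0.002 and 0.031 m and angle between each of base_ring_mid, ring1_mid, ring2_mid's own z axis and vertical below 0.1 rad and contact force between the fingers and base_ring below 0.1 N and linear speed of each of base_ring, ring1, ring2 below 0.01 m/s and z of ring1_mid in the frame of bore_mouth between 0.002 and 0.031 m and contact force between the fingers and ring1 below 0.1 N and z of ring2_mid in the frame of bore_mouth between 0.002 and 0.031 m and contact force between the fingers and ring2 below 0.1 N and distance of ring3_mid from where it was at the start of the episode below 0.03 m))), for 0.2 s.
2. the electrode is held with its tip above the ring stack, out of its stand (z of electrode_tip in the frame of bore_mouth above 0.03 m and contact force between the fingers and electrode above 0.5 N), for 0.1 s.
At the end, for the whole second after the job is handed in: Exactly 3 copper rings stacked flat (0.1 rad) on the block within 6 mm of the bore axis, the last within 30 mm of its start; electrode held still by the fingers, upright (0.08 rad), tip 10-30 mm below the block top, within 4 mm of the axis, touching no block, ring or stand (((horizontal distance between each of base_ring_mid, ring2_mid, ring3_mid and bore_mouth below 0.006 m and z of base_ring_mid in the frame of bore_mouth between 0.002 and 0.031 m and angle between each of base_ring_mid, ring2_mid, ring3_mid's own z axis and vertical below 0.1 rad and z of ring2_mid in the frame of bore_mouth between 0.002 and 0.031 m and z of ring3_mid in the frame of bore_mouth between 0.002 and 0.031 m and distance of ring1_mid from where it was at the start of the episode below 0.03 m) or (horizontal distance between each of base_ring_mid, ring1_mid, ring3_mid and bore_mouth below 0.006 m and z of base_ring_mid in the frame of bore_mouth between 0.002 and 0.031 m and angle between each of base_ring_mid, ring1_mid, ring3_mid's own z axis and vertical below 0.1 rad and z of ring1_mid in the frame of bore_mouth between 0.002 and 0.031 m and z of ring3_mid in the frame of bore_mouth between 0.002 and 0.031 m and distance of ring2_mid from where it was at the start of the episode below 0.03 m) or (horizontal distance between each of base_ring_mid, ring1_mid, ring2_mid and bore_mouth below 0.006 m and z of base_ring_mid in the frame of bore_mouth between 0.002 and 0.031 m and angle between each of base_ring_mid, ring1_mid, ring2_mid's own z axis and vertical below 0.1 rad and z of ring1_mid in the frame of bore_mouth between 0.002 and 0.031 m and z of ring2_mid in the frame of bore_mouth between 0.002 and 0.031 m and distance of ring3_mid from where it was at the start of the episode below 0.03 m)) and horizontal distance between electrode_tip and bore_mouth below 0.004 m and angle between electrode_tip's own z axis and vertical below 0.08 rad and z of electrode_tip in the frame of bore_mouth between -0.03 and -0.01 m and contact force between the fingers and electrode above 1 N and linear speed of electrode below 0.01 m/s and contact force between electrode and block below 0.1 N and contact force between electrode and stand below 0.1 N and contact force between electrode and steel_ring below 0.1 N and contact force between electrode and base_ring below 0.1 N and contact force between electrode and ring1 below 0.1 N and contact force between electrode and ring2 below 0.1 N and contact force between electrode and ring3 below 0.1 N); the arm keeps its last pose, push and grip.
It fails at once if the electrode touches the block or a ring (contact force between electrode and block above 0.3 N or contact force between electrode and base_ring above 0.3 N or contact force between electrode and ring1 above 0.3 N or contact force between electrode and ring2 above 0.3 N or contact force between electrode and ring3 above 0.3 N).
It fails at once if the steel ring, notebook, pen, jar, screwdriver or spool is moved more than 30 mm (distance of any of steel_ring_mid, notebook, pen, jar, screwdriver, spool from where it was at the start of the episode above 0.03 m).
It also fails if it takes over 69 s, if anything falls off the work surface, if the arm or the gripper's body presses on something with over 40 N, if the wrist force passes 120 N, or if a joint passes its speed limit or range.

## Working session

There is one attempt and no reset: what is moved stays moved. The work goes in short steps, Python scripts to look and compute and a tool call to move; the robot and the scene stay as the last step left them, time stands still between calls to the robot, and variables do not carry over. Pictures are saved under pics/ and viewed, at most 10 in all, crops included, and the job is handed in when it is done.

Besides the shell and the picture viewer there is one more tool, called after "Emit:" in YAML: its name, and indented under it one key for each argument. apply_moves: Moves the arm, as the interface text tells. Scaled input: -1 to 1 covers 1000 mm each way for a shift and 90 degrees each way for a turn. Its arguments: {"type":"object","properties":{"targets":{"type":"array","items":{"type":"array","items":{"type":"number"}}},"newtons":{"type":"number"}},"required":["targets"]}

```bash
mkdir -p pics; ls; python3 - <<'E'
from plant import get_state, capture
import cv2, numpy as np
s=get_state(); print(s)
for n in("top","side"):
    c=capture(n); cv2.imwrite(f"pics/{n}0.png",c["frame"][:,:,::-1]); np.savez(f"{n}0.npz",**c)
    print(n,c["camera_matrix"],c["T"].round(3))
E
```

```text
pics
{'time_s': 0.0, 'joints': array([ 9.09347578e+01,  2.05910402e+01,  6.33608668e-01, -2.05579053e-02,
       -7.01361631e+01, -1.65071921e+01]), 'qd': array([ 0.00729168, -0.00999129,  0.04672715, -0.0489802 , -0.03643658,
       -0.08442133]), 'joint_torque': array([-1.53086468e-03, -5.82713270e+01,  2.93062896e+01,  6.99726686e+00,
        6.84000668e-03, -1.57679519e-04]), 'tcp_pos': array([0.18110266, 0.64977002, 0.24462449]), 'eef_rot': array([ 1.79904771e+02, -8.06700093e-03, -1.55794286e+01]), 'contact_force': array([-0.21995776, -0.09152914,  0.13119688]), 'moment': array([-0.01114556, -0.01449539,  0.0210473 ]), 'gripper_force': 0.0, 'gripper_width': 0.0877945172671655}
top [[409.72593134   0.         321.9376838 ]
 [  0.         409.72593134 194.52787661]
 [  0.           0.           1.        ]] [[-0.008 -0.987  0.16   0.387]
 [-1.     0.004 -0.024 -0.032]
 [ 0.023 -0.16  -0.987  1.17 ]
 [ 0.     0.     0.     1.   ]]
side [[433.69528219   0.         319.42223603]
 [  0.         433.69528219 200.43774498]
 [  0.           0.           1.        ]] [[-0.999 -0.038  0.018  0.516]
 [-0.036  0.563 -0.826  1.234]
 [ 0.021 -0.826 -0.564  0.931]
 [ 0.     0.     0.     1.   ]]
```

View pics/top0.png

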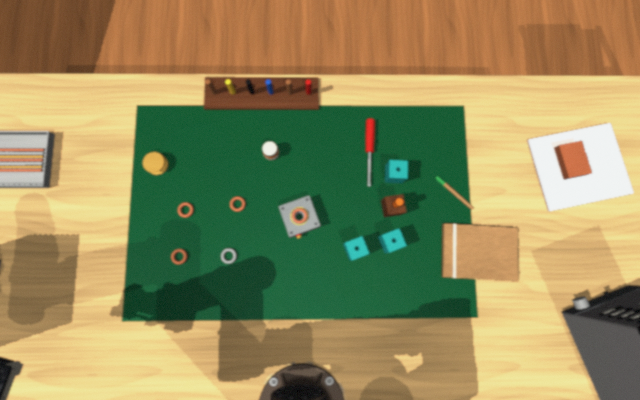

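View pics/side0.png

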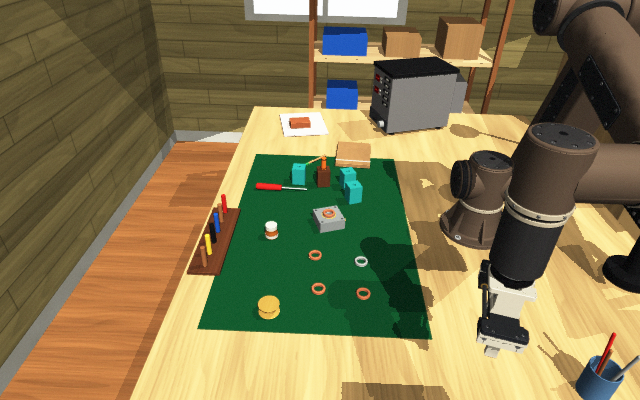

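```bash
cat > h.py <<'E'
import numpy as np, cv2
from plant import get_state, capture
def cast(c,uv,z):
    K,T=c["camera_matrix"],c["T"]; uv=np.atleast_2d(np.asarray(uv,float))
    d=(T[:3,:3]@np.linalg.inv(K)@np.c_[uv,np.ones(len(uv))].T).T
    return T[:3,3]+d*((z-T[2,3])/d[:,2])[:,None]
def cloud(c):
    h,w=c["range_z"].shape; u,v=np.meshgrid(np.arange(w),np.arange(h)); r=c["range_z"]
    p=np.c_[u.ravel(),v.ravel(),np.ones(h*w)]@np.linalg.inv(c["camera_matrix"]).T*r.reshape(-1,1)
    return (p@c["T"][:3,:3].T+c["T"][:3,3]).reshape(h,w,3)
def project(c,P):
    q=(np.atleast_2d(P)-c["T"][:3,3])@c["T"][:3,:3]; q=q@c["camera_matrix"].T
    return q[:,:2]/q[:,2:]
def orange(c):
    hsv=cv2.cvtColor(c["frame"],cv2.COLOR_RGB2HSV)
    return cv2.inRange(hsv,(3,110,110),(16,255,255))
def blobs(m,lo=15,hi=3000):
    out=[]
    for k in cv2.findContours(m,cv2.RETR_EXTERNAL,cv2.CHAIN_APPROX_NONE)[0]:
        a=cv2.contourArea(k)
        if lo<a<hi:
            M=cv2.moments(k); out.append((a,M["m10"]/M["m00"],M["m01"]/M["m00"],cv2.boundingRect(k)))
    return out
E
python3 - <<'E'
from h import *
for n in("top","side"):
    c=np.load(n+"0.npz"); P=cloud(c)
    print(n)
    for b in blobs(orange(c)):
        u,v=b[1:3]
        p=cast(c,(u,v),.005)[0]
        if .2<p[0]<.8 and abs(p[1])<.5: print(np.round(b[:3],1),b[3],"z.005",p.round(4),"z.045",cast(c,(u,v),.045)[0].round(4),"z.095",cast(c,(u,v),.095)[0].round(4),"dep",P[int(v),int(u)].round(3))
    m=((P[...,2]>.034)&(P[...,2]<.046)).astype(np.uint8)*255
    m=cv2.morphologyEx(m,cv2.MORPH_CLOSE,np.ones((9,9)))
    for b in blobs(m,300):
        k=[k for k in cv2.findContours(m,0,1)[0] if cv2.boundingRect(k)==b[3]][0]
        q=cast(c,k[:,0,:],.04)[:,:2].astype(np.float32)
        print("slab",np.round(b[:3],1),cast(c,b[1:3],.04).round(4),cv2.minAreaRect(q))
    m=((P[...,2]>.062)&(P[...,2]<.078)).astype(np.uint8)*255
    for b in blobs(m,40): print("stand",np.round(b[:3],1),cast(c,b[1:3],.07).round(4))
E
python3 - <<'E'
import cv2
i=cv2.imread('pics/top0.png')[180:280,150:420]
cv2.imwrite('pics/crop1.png',cv2.resize(i,None,fx=2.95,fy=2.95,interpolation=2))
E
```

```text
top
[166.  178.5 256.1] (171, 249, 16, 15) z.005 [0.4033 0.3418 0.005 ] z.045 [0.4028 0.3289 0.045 ] z.095 [0.4021 0.3129 0.095 ] dep [0.404 0.343 0.004]
[389.  447.2 249.9] (443, 224, 9, 53) z.005 [ 0.4153 -0.4146  0.005 ] z.045 [ 0.4143 -0.4015  0.045 ] z.095 [ 0.4131 -0.385   0.095 ] dep [ 0.417 -0.41   0.019]
[172.5 299.3 215.3] (292, 208, 16, 16) z.005 [0.5161 0.005  0.005 ] z.045 [0.5117 0.0038 0.045 ] z.095 [0.5061 0.0022 0.095 ] dep [0.517 0.006 0.002]
[161.  185.1 209.4] (178, 202, 15, 16) z.005 [0.5345 0.3294 0.005 ] z.045 [0.5295 0.3171 0.045 ] z.095 [0.5231 0.3016 0.095 ] dep [0.536 0.33  0.003]
[ 16.  388.4 202.6] (387, 198, 4, 12) z.005 [ 0.5515 -0.2515  0.005 ] z.045 [ 0.5459 -0.244   0.045 ] z.095 [ 0.5388 -0.2345  0.095 ] dep [ 0.544 -0.238  0.072]
[138.5 398.1 204.4] (392, 196, 13, 17) z.005 [ 0.5461 -0.2796  0.005 ] z.045 [ 0.5407 -0.2711  0.045 ] z.095 [ 0.5339 -0.2605  0.095 ] dep [ 0.531 -0.254  0.122]
[160.5 237.1 203.6] (230, 196, 15, 16) z.005 [0.5505 0.1826 0.005 ] z.045 [0.5448 0.1753 0.045 ] z.095 [0.5378 0.1661 0.095 ] dep [0.553 0.184 0.002]
[ 31.  458.2
[... 2093 characters left out ...]
510941743851, 0.09575703740119934), 19.579673767089844)
stand [145.5 598.9 381.3] [[-0.1015  0.6427  0.07  ]]
stand [ 52.5 612.  367.9] [[-0.1488  0.6066  0.07  ]]
stand [ 54.  632.9 261.7] [[-0.4021  0.2344  0.07  ]]
stand [156.5 475.1 220.2] [[0.0201 0.055  0.07  ]]
stand [ 98.5 353.5 184.8] [[ 0.4209 -0.1389  0.07  ]]
stand [ 86.5 347.7 171. ] [[ 0.4409 -0.2387  0.07  ]]
stand [ 65.  323.2 169.7] [[ 0.5371 -0.2424  0.07  ]]
stand [ 77.  298.5 166.8] [[ 0.6356 -0.2579  0.07  ]]
stand [150.5 407.5 118.3] [[ 0.1368 -0.7733  0.07  ]]
stand [ 82.  534.   51.7] [[-0.9594 -2.0698  0.07  ]]
stand [123.5 260.5  43. ] [[ 1.0573 -2.0726  0.07  ]]
stand [442.5  85.1  96.6] [[ 1.8107 -0.9129  0.07  ]]
```

View pics/crop1.png

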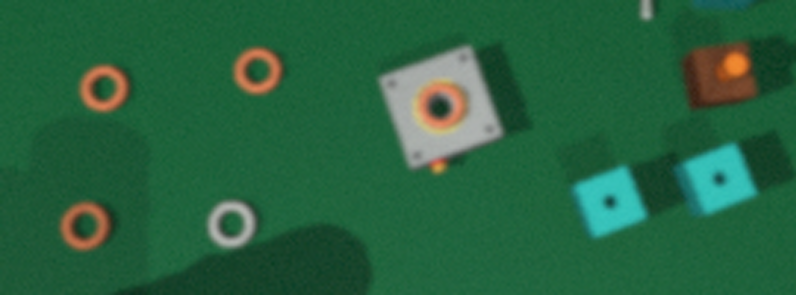

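Top view: copper rings at (185,210), (237,204), (179,257), steel ring (228,256), block (299,216), wooden stand (394,205) with orange grip. I'll use the rings at (.550,.184) and (.534,.331) and leave the third.

Emit:
apply_moves:
  targets:
    - [0.7, 0, 0, 0, 0, 0, -0.0577]
    - [0.7, 0, 0, 0, 0, 0, -0.0577]
    - [0.7, 0, 0, 0, 0, 0, -0.0577]
    - [0.7, 0.0231, 0.0291, 0, 0, 0, 0]
    - [0.7, 0.0231, 0.0291, 0, 0, 0, 0]
    - [0.7, 0.0231, 0.0291, 0, 0, 0, 0]
    - [0.7, 0.0231, 0.0291, 0, 0, 0, 0]
    - [0.7, 0.0231, 0.0291, 0, 0, 0, 0]
    - [0.7, 0.0231, 0.0291, 0, 0, 0, 0]
    - [0.7, 0.0231, 0.0291, 0, 0, 0, 0]
    - [0.7, 0.0231, 0.0291, 0, 0, 0, 0]
    - [0.7, 0.0231, 0.0291, 0, 0, 0, 0]
    - [0.7, 0.0231, 0.0291, 0, 0, 0, 0]
    - [0.7, 0.0231, 0.0291, 0, 0, 0, 0]
    - [0.7, 0.0231, 0.0291, 0, 0, 0, 0]
    - [0.7, 0.0231, 0.0291, 0, 0, 0, 0]
    - [0.7, 0.0231, 0.0291, 0, 0, 0, 0]
    - [0.7, 0.0231, 0.0291, 0, 0, 0, 0]
    - [0.7, 0.0231, 0.0291, 0, 0, 0, 0]
    - [0.7, 0, 0, 0, 0, 0, 0]
  newtons: 10

```text
time_s: 1.77
tcp_pos: [0.5533, 0.1802, 0.2449]
eef_rot: [179.9, 0.0, -0.2]
contact_force: [-0.0, 1.4, 0.2]
gripper_width: 0.0614
gripper_force: 0.0
```

Emit:
apply_moves:
  targets:
    - [0.7, 0, 0, 0.036, 0, 0, 0]
    - [0.7, 0, 0, 0.036, 0, 0, 0]
    - [0.7, 0, 0, 0.036, 0, 0, 0]
    - [0.7, 0, 0, 0.036, 0, 0, 0]
    - [0.7, 0, 0, 0.036, 0, 0, 0]
    - [0.7, 0, 0, 0, 0, 0, 0]
    - [0.7, 0, 0, 0, 0, 0, 0]

```text
time_s: 2.35
tcp_pos: [0.5498, 0.1838, 0.0642]
eef_rot: [179.8, 0.2, 0.0]
contact_force: [1.0, -0.2, 0.6]
gripper_width: 0.0612
gripper_force: 0.0
```

Emit:
apply_moves:
  targets:
    - [0.7, 0, -0.0007, 0.021, 0, 0, 0]
    - [0.7, 0, 0, 0.021, 0, 0, 0]
    - [0.7, 0, 0, 0, 0, 0, 0]
    - [0.4, 0, 0, 0, 0, 0, 0]
    - [0.4, 0, 0, 0, 0, 0, 0]
    - [0.4, 0, 0, 0, 0, 0, 0]
    - [0.4, 0, 0, 0, 0, 0, 0]

```text
time_s: 2.93
tcp_pos: [0.5519, 0.1859, 0.0255]
eef_rot: [-179.9, -0.1, 0.0]
contact_force: [0.1, -1.3, 5.8]
gripper_width: 0.0416
gripper_force: 10.0
```

Emit:
apply_moves:
  targets:
    - [0.7, 0, 0, 0, 0, 0, 0]
    - [0.7, 0, 0, 0, 0, 0, 0]
    - [0.7, 0, 0, 0, 0, 0, 0.077]
    - [0.7, 0, 0, 0, 0, 0, 0.077]
    - [0.7, 0, 0, 0, 0, 0, 0.077]
    - [0.7, 0, 0, 0, 0, 0, 0.077]
    - [0.7, 0, 0, 0, 0, 0, 0.077]
    - [0.7, 0, 0, 0, 0, 0, 0.077]
    - [0.7, 0, 0, 0, 0, 0, 0.077]
    - [0.7, 0, 0, 0, 0, 0, 0.077]
    - [0.7, 0, 0, 0, 0, 0, 0.077]
    - [0.7, 0, 0, 0, 0, 0, 0.077]
    - [0.7, 0, 0, 0, 0, 0, 0.077]
    - [0.7, 0, 0, 0, 0, 0, 0.077]
    - [0.7, 0, 0, 0, 0, 0, 0.076]
    - [0.7, 0, 0, 0, 0, 0, 0]
    - [0.7, 0, 0, 0, 0, 0, 0]

```text
time_s: 4.35
tcp_pos: [0.5508, 0.1853, 0.0236]
eef_rot: [180.0, -0.0, -89.8]
contact_force: [0.3, 0.5, 0.7]
gripper_width: 0.0615
gripper_force: 0.0
```

```bash
python3 - <<'E'
from h import *
for i in range(4):
    s=get_state(); print(s["tcp_pos"].round(4),s["eef_rot"].round(2),s["contact_force"].round(1)); c=capture("side")
cv2.imwrite("pics/s1.png",cv2.resize(c["frame"][150:350,200:460,::-1],None,fx=2.5,fy=2.5))
E
```

```text
[0.5508 0.1853 0.0236] [180.    -0.   -89.78] [0.3 0.5 0.7]
[0.5509 0.1853 0.0236] [180.     0.   -89.75] [-1.2 -0.7  0.2]
[0.5509 0.1854 0.0236] [180.     0.   -89.78] [ 0.2 -0.4 -0.3]
[0.5509 0.1854 0.0236] [180.    -0.   -89.82] [-0.3 -0.7 -0.1]
```

View pics/s1.png

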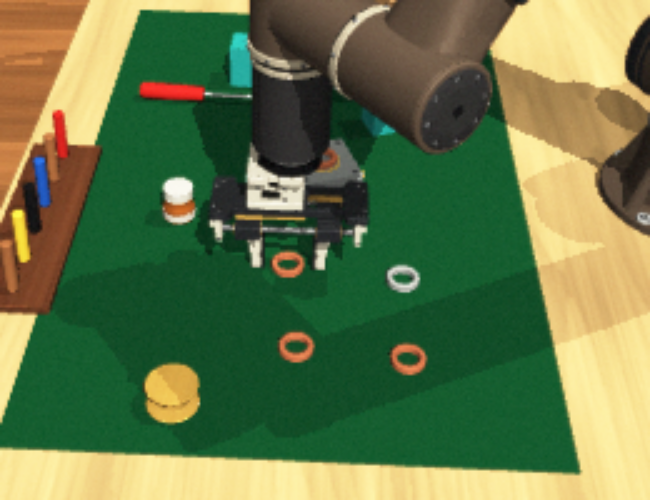

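The picture shows the ring (288,264 in the crop) centred between the open fingers. Closing and lifting.

Emit:
apply_moves:
  targets:
    - [0.4, 0, 0, 0, 0, 0, 0]
    - [0.4, 0, 0, 0, 0, 0, 0]
    - [0.4, 0, 0, 0, 0, 0, 0]
    - [0.4, 0, 0, 0, 0, 0, 0]
    - [0.4, 0, 0, 0, 0, 0, 0]
    - [0.4, 0, 0, 0, 0, 0, 0]
    - [0.4, 0, 0, -0.02, 0, 0, 0]
    - [0.4, 0, 0, -0.03, 0, 0, 0]
    - [0.4, 0, 0, -0.03, 0, 0, 0]
    - [0.4, 0, 0, -0.02, 0, 0, 0]
    - [0.4, 0, 0, 0, 0, 0, 0]
    - [0.4, 0, 0, 0, 0, 0, 0]
    - [0.4, 0, 0, 0, 0, 0, 0]
  newtons: 15

```text
time_s: 5.63
tcp_pos: [0.5502, 0.1851, 0.1229]
eef_rot: [179.9, -0.0, -90.0]
contact_force: [-0.6, -1.3, -1.1]
gripper_width: 0.0404
gripper_force: 15.0
```

```bash
python3 - <<'E'
from h import *
c=capture("side"); s=get_state(); print(s["tcp_pos"].round(4),s["eef_rot"].round(2),s["gripper_width"])
t=s["tcp_pos"]
for b in blobs(orange(c)):
    for z in (t[2]-.0186,):
        p=cast(c,b[1:3],z)[0]
        if np.hypot(*(p-t)[:2])<.1: print(b,p.round(4))
print(project(c,t-[0,0,.0186]))
E
```

```text
[0.5501 0.1849 0.1224] [ 1.799e+02 -5.000e-02 -9.001e+01] 0.04078356354509665
(90.5, 315.50092081031306, 230.7587476979742, (310, 226, 12, 11)) [0.549  0.1882 0.1038]
[[315.19030689 230.0779073 ]]
```

Emit:
apply_moves:
  targets:
    - [0.4, 0.0295, 0.0065, 0, 0, 0, 0]
    - [0.4, 0.0295, 0.0065, 0, 0, 0, 0]
    - [0.4, 0.0295, 0.0065, 0, 0, 0, 0]
    - [0.4, 0.0295, 0.0065, 0, 0, 0, 0]
    - [0.4, 0.0295, 0.0065, 0, 0, 0, 0]
    - [0.4, 0.0295, 0.0065, 0, 0, 0, 0]
    - [0.4, 0, 0, 0, 0, 0, 0]
    - [0.4, 0, 0, 0.01, 0, 0, 0]
    - [0.4, 0, 0, 0.015, 0, 0, 0]
    - [0.4, 0, 0, 0.01, 0, 0, 0]
    - [0.4, 0, 0, 0, 0, 0, 0]
    - [0.4, 0, 0, 0, 0, 0, 0]
    - [0.4, 0, 0, 0, 0, 0, 0]

```text
time_s: 6.77
tcp_pos: [0.5121, 0.0089, 0.0884]
eef_rot: [180.0, -0.0, -89.9]
contact_force: [0.8, 0.3, -0.4]
gripper_width: 0.0404
gripper_force: 15.0
```

```bash
python3 - <<'E'
from h import *
c=capture("side"); s=get_state(); print(s["tcp_pos"].round(4),s["eef_rot"].round(2),s["contact_force"].round(1))
t=s["tcp_pos"]
for b in blobs(orange(c)):
    for z in (t[2]-.0186,.045):
        p=cast(c,b[1:3],z)[0]
        if np.hypot(*(p-t)[:2])<.1: print(b,z,p.round(4))
cv2.imwrite("pics/s2.png",cv2.resize(c["frame"][180:240,290:370,::-1],None,fx=8,fy=8,interpolation=2))
E
```

```text
[0.5123 0.0089 0.0887] [-179.98   -0.    -89.94] [ 0.4 -0.9 -0.2]
(120.0, 328.6791666666667, 210.21944444444443, (323, 204, 12, 14)) 0.07013777012384692 [0.5104 0.0302 0.0701]
(120.0, 328.6791666666667, 210.21944444444443, (323, 204, 12, 14)) 0.045 [ 0.5102 -0.0049  0.045 ]
```

View pics/s2.png

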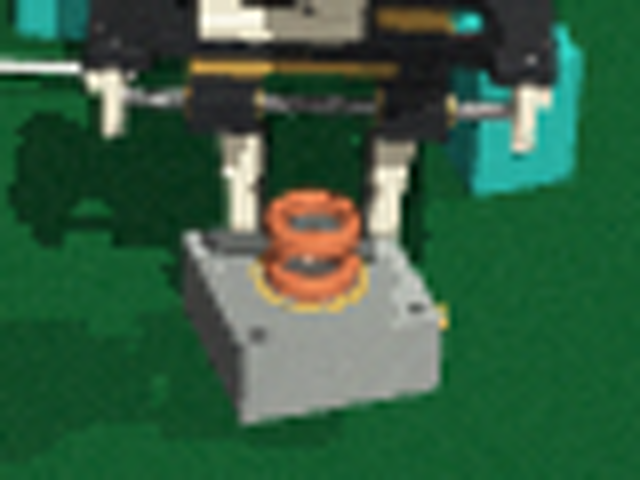

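Crop shows the held ring directly above the base ring (313,~220 vs 313,~270), both centred on the yellow circle. Lowering and releasing.

Emit:
apply_moves:
  targets:
    - [0.4, 0, 0.0005, 0.006, 0, 0, 0]
    - [0.4, 0, 0, 0.005, 0, 0, 0]
    - [0.4, 0, 0, 0.0035, 0, 0, 0]
    - [0.4, 0, 0, 0, 0, 0, 0]
    - [0.4, 0, 0, 0, 0, 0, 0]
    - [0.4, 0, 0, 0, 0, 0, 0]

```text
time_s: 7.32
tcp_pos: [0.5113, 0.0083, 0.074]
eef_rot: [180.0, -0.0, -90.0]
contact_force: [0.7, -0.4, -1.6]
gripper_width: 0.0406
gripper_force: 15.0
```

Emit:
apply_moves:
  targets:
    - [0.65, 0, 0, 0, 0, 0, 0]
    - [0.65, 0, 0, 0, 0, 0, 0]
    - [0.65, 0, 0, 0, 0, 0, 0]
    - [0.65, 0, 0, -0.02, 0, 0, 0]
    - [0.65, 0, 0, -0.035, 0, 0, 0]
    - [0.65, 0, 0, -0.035, 0, 0, 0]
    - [0.65, -0.036, -0.00256, 0, 0, 0, 0]
    - [0.65, -0.036, -0.00256, 0, 0, 0, 0]
    - [0.65, -0.036, -0.00256, 0, 0, 0, 0]
    - [0.65, -0.036, -0.00256, 0, 0, 0, 0]
    - [0.65, -0.036, -0.00256, 0, 0, 0, 0]
    - [0.65, -0.036, -0.00256, 0, 0, 0, 0]
    - [0.65, -0.036, -0.00256, 0, 0, 0, 0]
    - [0.65, -0.036, -0.00256, 0, 0, 0, 0]
    - [0.65, -0.036, -0.00256, 0, 0, 0, 0]
    - [0.65, 0, 0, 0.03, 0, 0, 0]
    - [0.65, 0, 0, 0.03, 0, 0, 0]
    - [0.65, 0, 0, 0.03, 0, 0, 0]
    - [0.65, 0, 0, 0, 0, 0, 0]
    - [0.65, 0, 0, 0, 0, 0, 0]
  newtons: 10

```text
time_s: 8.98
tcp_pos: [0.5338, 0.3315, 0.073]
eef_rot: [179.9, -0.2, -90.0]
contact_force: [0.4, 0.7, 1.4]
gripper_width: 0.0572
gripper_force: 0.0
```

```bash
python3 - <<'E'
from h import *
for n in("top","side"):
    c=capture(n); s=get_state(); print(n,s["tcp_pos"].round(4))
    for b in blobs(orange(c)):
        p=cast(c,b[1:3],.05)[0]; q=cast(c,b[1:3],.005)[0]
        if .3<p[0]<.6 and -.1<p[1]<.4: print(np.round(b[:3],1),b[3],p.round(4),q.round(4))
    hsv=cv2.cvtColor(c["frame"],cv2.COLOR_RGB2HSV)
    P=cloud(c); m=cv2.inRange(hsv,(0,0,90),(180,45,255)); m[(P[...,2]<.03)|(P[...,2]>.08)]=0   # grey top
    uv=project(c,[[.511,.008,.04]])[0].astype(int); w=np.zeros_like(m); cv2.circle(w,tuple(int(x) for x in uv),35,255,-1); m=cv2.morphologyEx(m&w,3,np.ones((9,9)))
    k=max(cv2.findContours(m,0,1)[0],key=cv2.contourArea)
    print(cv2.minAreaRect(cast(c,k[:,0],.04)[:,:2].astype(np.float32)))
    cv2.imwrite(f"{n}1.png",cv2.resize(c["frame"][uv[1]-40:uv[1]+40,uv[0]-40:uv[0]+40,::-1],None,fx=5,fy=5,interpolation=2))
cv2.imwrite("pics/ab1.png",np.hstack([cv2.imread("top1.png"),cv2.imread("side1.png")]))
E
```

```text
top [0.5349 0.3325 0.0748]
[166.5 178.6 256.1] (171, 249, 16, 15) [0.4027 0.327  0.05  ] [0.4033 0.3414 0.005 ]
[197.  298.3 215.5] (290, 208, 18, 16) [0.5106 0.0062 0.05  ] [0.5155 0.0077 0.005 ]
[ 59.  187.4 209.8] (181, 203, 12, 15) [0.5277 0.309  0.05  ] [0.5334 0.3227 0.005 ]
((0.5111123919487, 0.00581233948469162), (0.09078080952167511, 0.08897612988948822), 19.60556983947754)
side [0.5354 0.333  0.0759]
[117.  362.9 293.3] (356, 288, 15, 12) [0.4088 0.3885 0.05  ] [0.4033 0.3453 0.005 ]
[114.5 318.  288.4] (312, 283, 14, 12) [0.5329 0.3769 0.05  ] [0.5338 0.3332 0.005 ]
((0.465412437915802, 0.022875644266605377), (0.07618389278650284, 0.020086202770471573), 87.40144348144531)
```

View pics/ab1.png

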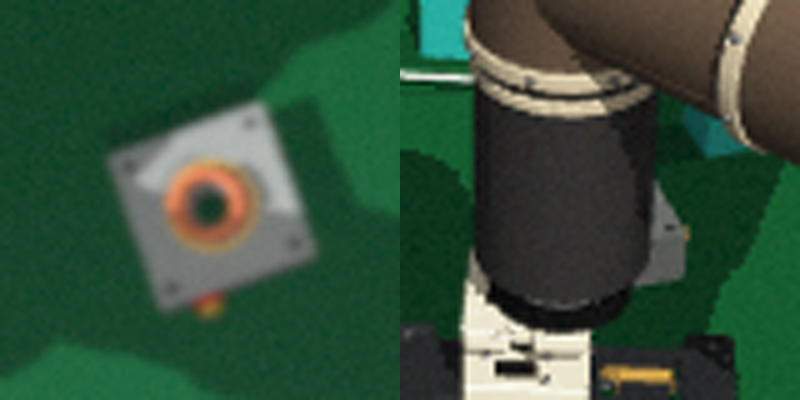

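Stack looks centred within ~1 mm of the block centre (hole at (208,206), block centre (212,207) in the crop). Next ring.

Emit:
apply_moves:
  targets:
    - [0.65, 0, 0, 0.02, 0, 0, 0]
    - [0.65, 0, 0, 0.02, 0, 0, 0]
    - [0.65, 0, 0, 0.011, 0, 0, 0]
    - [0.65, 0, 0, 0, 0, 0, 0]
    - [0.65, 0, 0, 0, 0, 0, 0]
    - [0.4, 0, 0, 0, 0, 0, 0]
    - [0.4, 0, 0, 0, 0, 0, 0]
    - [0.4, 0, 0, 0, 0, 0, 0]
    - [0.4, 0, 0, 0, 0, 0, 0]

```text
time_s: 9.83
tcp_pos: [0.5349, 0.3328, 0.0242]
eef_rot: [-179.9, 0.1, -90.0]
contact_force: [-1.3, 1.0, 4.5]
gripper_width: 0.0409
gripper_force: 10.0
```

Emit:
apply_moves:
  targets:
    - [0.7, 0, 0, 0, 0, 0, 0]
    - [0.7, 0, 0, 0, 0, 0, 0]
    - [0.7, 0, 0, 0, 0, 0, -0.077]
    - [0.7, 0, 0, 0, 0, 0, -0.077]
    - [0.7, 0, 0, 0, 0, 0, -0.077]
    - [0.7, 0, 0, 0, 0, 0, -0.077]
    - [0.7, 0, 0, 0, 0, 0, -0.077]
    - [0.7, 0, 0, 0, 0, 0, -0.077]
    - [0.7, 0, 0, 0, 0, 0, -0.077]
    - [0.7, 0, 0, 0, 0, 0, -0.077]
    - [0.7, 0, 0, 0, 0, 0, -0.077]
    - [0.7, 0, 0, 0, 0, 0, -0.077]
    - [0.7, 0, 0, 0, 0, 0, -0.077]
    - [0.7, 0, 0, 0, 0, 0, -0.077]
    - [0.7, 0, 0, 0, 0, 0, -0.076]
    - [0.7, 0, 0, 0, 0, 0, 0]
    - [0.7, 0, 0, 0, 0, 0, 0]

```text
time_s: 11.25
tcp_pos: [0.5343, 0.3322, 0.0229]
eef_rot: [180.0, 0.0, -0.2]
contact_force: [-1.4, -0.8, 0.4]
gripper_width: 0.0613
gripper_force: 0.0
```

Emit:
apply_moves:
  targets:
    - [0.4, 0, 0, 0, 0, 0, 0]
    - [0.4, 0, 0, 0, 0, 0, 0]
    - [0.4, 0, 0, 0, 0, 0, 0]
    - [0.4, 0, 0, 0, 0, 0, 0]
    - [0.4, 0, 0, 0, 0, 0, 0]
    - [0.4, 0, 0, -0.02, 0, 0, 0]
    - [0.4, 0, 0, -0.03, 0, 0, 0]
    - [0.4, 0, 0, -0.03, 0, 0, 0]
    - [0.4, 0, 0, -0.02, 0, 0, 0]
    - [0.4, 0, 0, 0, 0, 0, 0]
    - [0.4, 0, 0, 0, 0, 0, 0]
    - [0.4, 0, 0, 0, 0, 0, 0]
    - [0.4, 0, 0, 0, 0, 0, 0]
  newtons: 15

```text
time_s: 12.33
tcp_pos: [0.5338, 0.3318, 0.1218]
eef_rot: [179.9, 0.1, -0.0]
contact_force: [-0.4, 0.1, -0.7]
gripper_width: 0.041
gripper_force: 15.0
```

Emit:
apply_moves:
  targets:
    - [0.4, -0.00253, 0.036, 0, 0, 0, 0]
    - [0.4, -0.00253, 0.036, 0, 0, 0, 0]
    - [0.4, -0.00253, 0.036, 0, 0, 0, 0]
    - [0.4, -0.00253, 0.036, 0, 0, 0, 0]
    - [0.4, -0.00253, 0.036, 0, 0, 0, 0]
    - [0.4, -0.00253, 0.036, 0, 0, 0, 0]
    - [0.4, -0.00253, 0.036, 0, 0, 0, 0]
    - [0.4, -0.00253, 0.036, 0, 0, 0, 0]
    - [0.4, -0.00253, 0.036, 0, 0, 0, 0]
    - [0.4, 0, 0, 0, 0, 0, 0]
    - [0.4, 0, 0, 0, 0, 0, 0]
    - [0.4, 0, 0, 0.015, 0, 0, 0]
    - [0.4, 0, 0, 0.015, 0, 0, 0]
    - [0.4, 0, 0, 0, 0, 0, 0]
    - [0.4, 0, 0, 0, 0, 0, 0]
    - [0.4, 0, 0, 0, 0, 0, 0]
    - [0.4, 0, 0, 0, 0, 0, 0]

```text
time_s: 13.75
tcp_pos: [0.5122, 0.0089, 0.0937]
eef_rot: [-180.0, -0.0, 0.1]
contact_force: [-0.4, -0.2, -0.8]
gripper_width: 0.0416
gripper_force: 15.0
```

Correct 1 mm in each and lower to z = .083.

Emit:
apply_moves:
  targets:
    - [0.4, -0.001, 0.001, 0.004, 0, 0, 0]
    - [0.4, 0, 0, 0.004, 0, 0, 0]
    - [0.4, 0, 0, 0.002, 0, 0, 0]
    - [0.4, 0, 0, 0, 0, 0, 0]
    - [0.4, 0, 0, 0, 0, 0, 0]
    - [0.4, 0, 0, 0, 0, 0, 0]
    - [0.4, 0, 0, 0, 0, 0, 0]

```text
time_s: 14.33
tcp_pos: [0.5107, 0.0073, 0.083]
eef_rot: [180.0, 0.0, 0.0]
contact_force: [-0.8, 0.3, -0.7]
gripper_width: 0.0412
gripper_force: 15.0
```

Emit:
apply_moves:
  targets:
    - [0.65, 0, 0, 0, 0, 0, 0]
    - [0.65, 0, 0, 0, 0, 0, 0]
    - [0.65, 0, 0, 0, 0, 0, 0]
    - [0.65, 0, 0, 0, 0, 0, 0]
    - [0.65, 0, 0, -0.02, 0, 0, 0]
    - [0.65, 0, 0, -0.035, 0, 0, 0]
    - [0.65, 0, 0, -0.04, 0, 0, 0]
    - [0.65, 0, 0, -0.03, 0, 0, 0]
    - [0.65, -0.01, -0.038, 0, 0, 0, 0]
    - [0.65, -0.01, -0.038, 0, 0, 0, 0]
    - [0.65, -0.01, -0.038, 0, 0, 0, 0]
    - [0.65, -0.01, -0.038, 0, 0, 0, 0]
    - [0.65, -0.01, -0.038, 0, 0, 0, 0]
    - [0.65, 0, 0, 0, 0, 0, 0]
    - [0.65, 0, 0, 0, 0, 0, 0]
  newtons: 12

```text
time_s: 15.58
tcp_pos: [0.4601, 0.1992, 0.2081]
eef_rot: [-180.0, -0.0, 0.2]
contact_force: [0.1, 0.0, -0.1]
gripper_width: 0.0573
gripper_force: 0.0
```

```bash
python3 - <<'E'
from h import *
im=[]
for n in("top","side"):
    c=capture(n); np.savez(n+"2.npz",**c); s=get_state(); print(n,s["tcp_pos"].round(4))
    hsv=cv2.cvtColor(c["frame"],cv2.COLOR_RGB2HSV); P=cloud(c)
    for X,r in (([.511,.008,.05],22),([.536,-.25,.09],22)):
        uv=project(c,[X])[0].astype(int); u,v=map(int,uv)
        im.append(cv2.resize(c["frame"][v-r:v+r,u-r:u+r,::-1],(396,396),interpolation=2)); print(n,X,"crop origin",u-r,v-r,"scale",396/2/r)
    m=cv2.inRange(hsv,(3,150,150),(16,255,255))
    for b in blobs(m,10):
        if np.hypot(b[1]-u,b[2]-v)<25: print(np.round(b[:3],1),b[3])
cv2.imwrite("pics/four.png",cv2.resize(np.vstack([np.hstack(im[:2]),np.hstack(im[2:])]),(600,600)))
E
```

```text
top [0.4602 0.198  0.208 ]
top [0.511, 0.008, 0.05] crop origin 275 193 scale 9.0
top [0.536, -0.25, 0.09] crop origin 371 181 scale 9.0
[ 59.  398.2 201.9] (393, 197, 11, 10)
side [0.4604 0.1972 0.2079]
side [0.511, 0.008, 0.05] crop origin 306 189 scale 9.0
side [0.536, -0.25, 0.09] crop origin 301 142 scale 9.0
[ 31.5 323.4 162.5] (321, 156, 5, 14)
```

View pics/four.png

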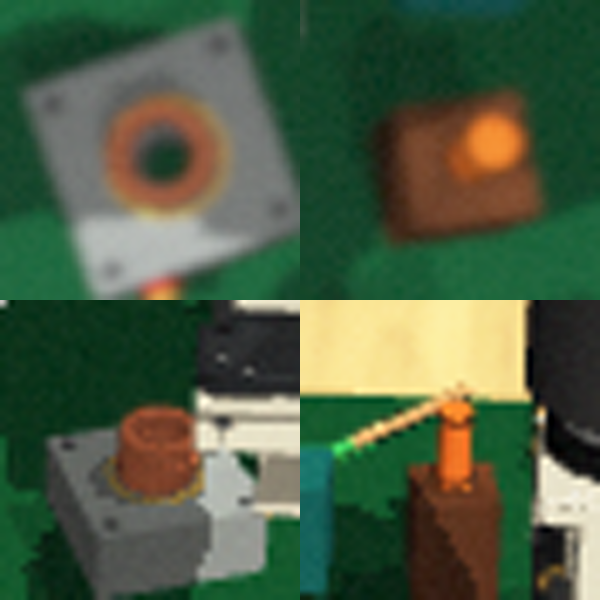

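The stack is three neat rings centred on the yellow circle (top view, hole at (162,155)); the grip's top disc is at top pixel (399.2,201.3), in the side view at (323.5,157.7).

```bash
python3 - <<'E'
from h import *
t=np.load("top2.npz"); s=np.load("side2.npz")
print("top disc",cast(t,(399.2,201.3),.12).round(4),"stand/grip base",cast(t,(394.8,205.2),.07).round(4))
print("side disc",cast(s,(323.5,157.7),.12).round(4),"mid",cast(s,(323.5,163.5),.095).round(4))
# stand top corners in crop pixels (top view)
k=np.array([[390-300,105],[522-300,92],[543-300,212],[402-300,235]])
q=cast(t,(k+.5)/6.818-.5+[371,181],.07); print(q.round(4),q.mean(0).round(4))
# side stand top corners
k=np.array([[411,470],[490,465],[498,505],[416,502]])-300
print(cast(s,(k+.5)/6.818-.5+[301,142],.07).round(4))
k=np.array([[24,92],[236,18],[94,298],[300,235]]) # block top corners, top view
q=cast(t,(k+.5)/6.818-.5+[275,193],.04); print("block",q.round(4),q.mean(0).round(4))
print("stack hole",cast(t,(np.array([162.5,155])+.5)/6.818-.5+[275,193],.065).round(4))
E
```

```text
top disc [[ 0.5386 -0.2582  0.12  ]] stand/grip base [[ 0.5352 -0.2566  0.07  ]]
side disc [[ 0.5374 -0.2486  0.12  ]] mid [[ 0.5367 -0.2473  0.095 ]]
[[ 0.5607 -0.2272  0.07  ]
 [ 0.5658 -0.2806  0.07  ]
 [ 0.5173 -0.287   0.07  ]
 [ 0.5084 -0.2304  0.07  ]] [ 0.5381 -0.2563  0.07  ]
[[ 0.563  -0.2654  0.07  ]
 [ 0.5171 -0.2747  0.07  ]
 [ 0.5116 -0.2289  0.07  ]
 [ 0.5586 -0.2289  0.07  ]]
block [[ 0.5382  0.0627  0.04  ]
 [ 0.5684 -0.0236  0.04  ]
 [ 0.4545  0.0338  0.04  ]
 [ 0.4794 -0.0493  0.04  ]] [0.5101 0.0059 0.04  ]
stack hole [[0.5094 0.0055 0.065 ]]
```

Emit:
apply_moves:
  targets:
    - [0.65, 0.00647, 0.0376, 0, 0, 0, 0]
    - [0.65, 0.00647, 0.0376, 0, 0, 0, 0]
    - [0.65, 0.00647, 0.0376, 0, 0, 0, 0]
    - [0.65, 0.00647, 0.0376, 0, 0, 0, 0]
    - [0.65, 0.00647, 0.0376, 0, 0, 0, 0]
    - [0.65, 0.00647, 0.0376, 0, 0, 0, 0]
    - [0.65, 0.00647, 0.0376, 0, 0, 0, 0]
    - [0.65, 0.00647, 0.0376, 0, 0, 0, 0]
    - [0.65, 0.00647, 0.0376, 0, 0, 0, 0]
    - [0.65, 0.00647, 0.0376, 0, 0, 0, 0]
    - [0.65, 0.00647, 0.0376, 0, 0, 0, 0]
    - [0.65, 0.00647, 0.0376, 0, 0, 0, 0]
    - [0.65, 0, 0, 0, 0, 0, 0]
    - [0.65, 0, 0, 0, 0, 0, 0]
    - [0.65, 0, 0, 0.03, 0, 0, 0]
    - [0.65, 0, 0, 0.03, 0, 0, 0]
    - [0.65, 0, 0, 0, 0, 0, 0]
    - [0.65, 0, 0, 0, 0, 0, 0]
    - [0.65, 0, 0, 0, 0, 0, 0]
  newtons: 4

```text
time_s: 17.27
tcp_pos: [0.5389, -0.254, 0.1496]
eef_rot: [180.0, -0.1, 0.0]
contact_force: [0.6, 0.4, 0.6]
gripper_width: 0.0569
gripper_force: 0.0
```

```bash
python3 - <<'E'
from h import *
c=capture("side"); s=get_state(); print(s["tcp_pos"].round(4),s["eef_rot"].round(2))
p=s["tcp_pos"]
print(project(c,[p+[0,.0285,.0-.019],p-[0,.0285,.019],[p[0],p[1],.12],[.5375,-.2555,.12]]).round(1))
cv2.imwrite("pics/s3.png",cv2.resize(c["frame"][120:200,275:375,::-1],None,fx=6,fy=6,interpolation=2))
E
```

```text
[ 0.5394 -0.2539  0.1501] [ 1.7995e+02 -1.4000e-01  5.0000e-02]
[[322.9 158. ]
 [323.3 151. ]
 [323.  157. ]
 [323.5 156.8]]
```

View pics/s3.png

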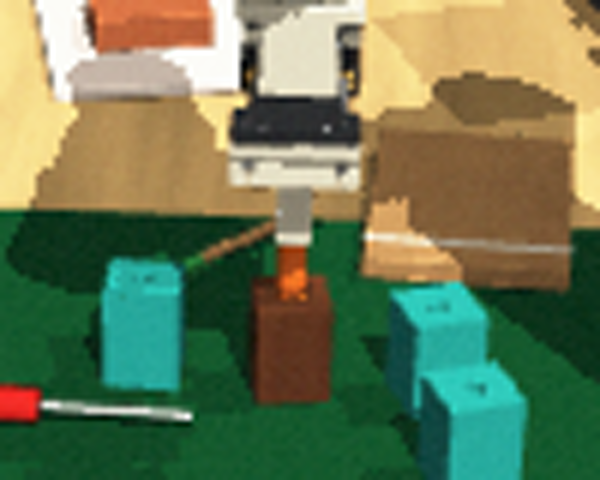

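Side crop: near finger centred at column 293 right over the orange grip (292), so x is aligned. Descend and close lightly.

Emit:
apply_moves:
  targets:
    - [0.65, 0, 0, 0.02, 0, 0, 0]
    - [0.65, 0, 0, 0.02, 0, 0, 0]
    - [0.65, 0, 0, 0.012, 0, 0, 0]
    - [0.65, 0, 0, 0, 0, 0, 0]
    - [0.65, 0, 0, 0, 0, 0, 0]
    - [0.15, 0, 0, 0, 0, 0, 0]
    - [0.15, 0, 0, 0, 0, 0, 0]
    - [0.15, 0, 0, 0, 0, 0, 0]
    - [0.15, 0, 0, 0, 0, 0, 0]
    - [0.15, 0, 0, 0, 0, 0, 0]
    - [0.15, 0, 0, 0, 0, 0, 0]
    - [0.15, 0, 0, 0, 0, 0, 0]
  newtons: 4

```text
time_s: 18.32
tcp_pos: [0.5385, -0.2543, 0.0964]
eef_rot: [180.0, -0.0, 0.0]
contact_force: [-0.4, -2.2, 1.7]
gripper_width: 0.0197
gripper_force: 4.0
```

```bash
python3 - <<'E'
from h import *
F=[];p=[]
for i in range(6):
    capture("side"); s=get_state(); F.append(s["contact_force"]); p.append(s["tcp_pos"])
print(np.mean(F,0).round(2),np.std(F,0).round(2),np.mean(p,0).round(4))
E
```

```text
[-0.78 -2.69  2.57] [0.37 0.7  0.65] [ 0.5385 -0.2542  0.0964]
```

Emit:
apply_moves:
  targets:
    - [0.15, 0, 0.0015, 0, 0, 0, 0]
    - [0.15, 0, 0, 0, 0, 0, 0]
    - [0.15, 0, 0, 0, 0, 0, 0]
    - [0.15, 0, 0, 0, 0, 0, 0]

```text
time_s: 18.95
tcp_pos: [0.5385, -0.2551, 0.0963]
eef_rot: [-180.0, -0.0, 0.0]
contact_force: [-0.6, 1.3, 4.9]
gripper_width: 0.0203
gripper_force: 4.0
```

```bash
python3 - <<'E'
from h import *
F=[];p=[]
for i in range(6):
    capture("side"); s=get_state(); F.append(s["contact_force"]); p.append(s["tcp_pos"])
print(np.mean(F,0).round(2),np.std(F,0).round(2),np.mean(p,0).round(4))
E
```

```text
[-0.23  1.59  5.33] [0.54 0.26 0.46] [ 0.5385 -0.2551  0.0963]
```

Emit:
apply_moves:
  targets:
    - [0.5, 0, 0, 0, 0, 0, 0]
    - [0.5, 0, 0, 0, 0, 0, 0]
    - [0.5, 0, 0, 0, 0, 0, 0.077]
    - [0.5, 0, 0, 0, 0, 0, 0.077]
    - [0.5, 0, 0, 0, 0, 0, 0.077]
    - [0.5, 0, 0, 0, 0, 0, 0.077]
    - [0.5, 0, 0, 0, 0, 0, 0.077]
    - [0.5, 0, 0, 0, 0, 0, 0.077]
    - [0.5, 0, 0, 0, 0, 0, 0.077]
    - [0.5, 0, 0, 0, 0, 0, 0.077]
    - [0.5, 0, 0, 0, 0, 0, 0.077]
    - [0.5, 0, 0, 0, 0, 0, 0.077]
    - [0.5, 0, 0, 0, 0, 0, 0.077]
    - [0.5, 0, 0, 0, 0, 0, 0.077]
    - [0.5, 0, 0, 0, 0, 0, 0.076]
    - [0.5, 0, 0, 0, 0, 0, 0]
    - [0.5, 0, 0, 0, 0, 0, 0]

```text
time_s: 20.67
tcp_pos: [0.538, -0.2553, 0.0957]
eef_rot: [180.0, 0.0, -89.8]
contact_force: [-1.0, -0.2, 0.0]
gripper_width: 0.0438
gripper_force: 0.0
```

Emit:
apply_moves:
  targets:
    - [0.15, 0, 0, 0, 0, 0, 0]
    - [0.15, 0, 0, 0, 0, 0, 0]
    - [0.15, 0, 0, 0, 0, 0, 0]
    - [0.15, 0, 0, 0, 0, 0, 0]
    - [0.15, 0, 0, 0, 0, 0, 0]
    - [0.15, 0, 0, 0, 0, 0, 0]
    - [0.15, 0, 0, 0, 0, 0, 0]
  newtons: 4

```text
time_s: 21.25
tcp_pos: [0.5384, -0.2554, 0.0961]
eef_rot: [-180.0, -0.0, -90.0]
contact_force: [1.0, -0.6, -0.4]
gripper_width: 0.02
gripper_force: 4.0
```

```bash
python3 - <<'E'
from h import *
F=[];p=[]
for i in range(6):
    capture("side"); s=get_state(); F.append(s["contact_force"]); p.append(s["tcp_pos"])
print(np.mean(F,0).round(2),np.std(F,0).round(2),np.mean(p,0).round(4),s["gripper_width"],s["eef_rot"])
E
```

```text
[ 0.79 -0.39 -0.33] [0.5  0.68 0.55] [ 0.5384 -0.2554  0.0961] 0.019692072727707326 [-1.79988025e+02 -3.67216190e-03 -8.99870569e+01]
```

Emit:
apply_moves:
  targets:
    - [0.15, 0, 0, 0, 0, 0, 0]
    - [0.15, 0, 0, 0, 0, 0, 0]
    - [0.15, 0, 0, -0.01, 0, 0, 0]
    - [0.15, 0, 0, -0.015, 0, 0, 0]
    - [0.15, 0, 0, -0.02, 0, 0, 0]
    - [0.15, 0, 0, -0.02, 0, 0, 0]
    - [0.15, 0, 0, -0.02, 0, 0, 0]
    - [0.15, 0, 0, -0.015, 0, 0, 0]
    - [0.15, 0, 0, -0.01, 0, 0, 0]
    - [0.15, 0, 0, -0.005, 0, 0, 0]
    - [0.15, 0, 0, 0, 0, 0, 0]
    - [0.15, 0, 0, 0, 0, 0, 0]
    - [0.15, 0, 0, 0, 0, 0, 0]
  newtons: 25

```text
time_s: 22.63
tcp_pos: [0.5377, -0.2552, 0.2098]
eef_rot: [179.9, 0.0, -90.0]
contact_force: [0.4, 0.6, -2.4]
gripper_width: 0.0193
gripper_force: 25.0
```

Emit:
apply_moves:
  targets:
    - [0.15, -0.0142, 0.0014, 0, 0, 0, 0]
    - [0.15, -0.029, 0.003, 0, 0, 0, 0]
    - [0.15, -0.029, 0.003, 0, 0, 0, 0]
    - [0.15, -0.029, 0.003, 0, 0, 0, 0]
    - [0.15, -0.029, 0.003, 0, 0, 0, 0]
    - [0.15, -0.029, 0.003, 0, 0, 0, 0]
    - [0.15, -0.029, 0.003, 0, 0, 0, 0]
    - [0.15, -0.029, 0.003, 0, 0, 0, 0]
    - [0.15, -0.026, 0.003, 0, 0, 0, 0]
    - [0.15, -0.02, 0.002, 0, 0, 0, 0]
    - [0.15, 0, 0, 0, 0, 0, 0]
    - [0.15, 0, 0, 0, 0, 0, 0]
    - [0.15, 0, 0, 0, 0, 0, 0]
    - [0.15, 0, 0, 0, 0, 0, 0]
    - [0.15, 0, 0, 0, 0, 0, 0]

```text
time_s: 23.88
tcp_pos: [0.5108, 0.0071, 0.2108]
eef_rot: [180.0, -0.0, -90.1]
contact_force: [0.5, -0.1, -0.9]
gripper_width: 0.0195
gripper_force: 25.0
```

```bash
python3 - <<'E'
from h import *
c=capture("side"); s=get_state(); print(s["tcp_pos"].round(4),s["eef_rot"].round(2),s["contact_force"].round(2),s["gripper_width"])
p=s["tcp_pos"]; np.savez("s4.npz",**c)
print("expected tip/grip px",project(c,[p-[0,0,.092],p]).round(1), "stack top centre", project(c,[[.511,.0078,.07]]).round(1))
cv2.imwrite("pics/s4.png",cv2.resize(c["frame"][150:230,280:380,::-1],None,fx=7,fy=7,interpolation=2))
E
```

```text
[0.5109 0.0071 0.2109] [ 1.7998e+02 -1.0000e-02 -9.0060e+01] [ 0.09  0.57 -1.28] 0.01951061965653547
expected tip/grip px [[329.1 194.6]
 [330.1 171.2]] stack top centre [[328.6 206.5]]
```

View pics/s4.png

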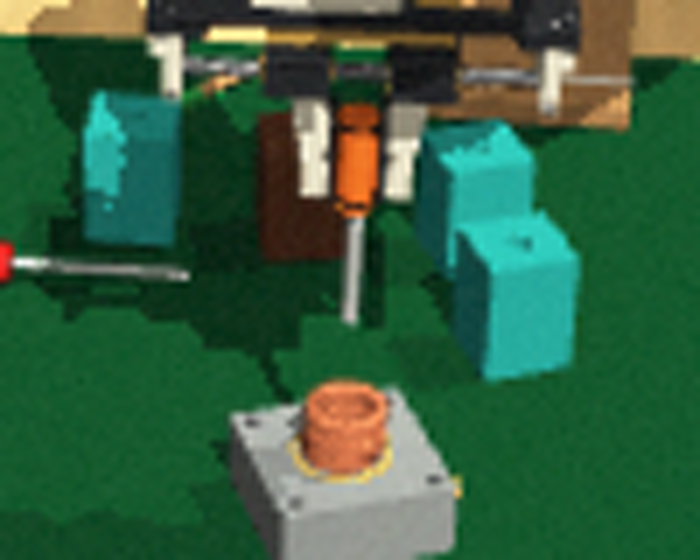

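Tip (350,322) and stack centre (347,402) show the same ~1 px offset from prediction, so the rod is aligned; upright. Lowering in two stages.

Emit:
apply_moves:
  targets:
    - [0.15, -0.0006, 0, 0.01, 0, 0, 0]
    - [0.15, 0, 0, 0.015, 0, 0, 0]
    - [0.15, 0, 0, 0.01, 0, 0, 0]
    - [0.15, 0, 0, 0.005, 0, 0, 0]
    - [0.15, 0, 0, 0, 0, 0, 0]
    - [0.15, 0, 0, 0, 0, 0, 0]
    - [0.15, 0, 0, 0, 0, 0, 0]
    - [0.15, 0, 0, 0, 0, 0, 0]

```text
time_s: 24.6
tcp_pos: [0.5114, 0.0085, 0.1717]
eef_rot: [-179.9, 0.0, -90.0]
contact_force: [-0.7, 0.6, -0.5]
gripper_width: 0.0196
gripper_force: 25.0
```

```bash
python3 - <<'E'
from h import *
c=capture("side"); s=get_state(); print(s["tcp_pos"].round(4),s["eef_rot"].round(2),s["contact_force"].round(2),s["gripper_width"])
p=s["tcp_pos"]
print("expected tip/grip px",project(c,[p-[0,0,.092],p]).round(1), "stack top centre", project(c,[[.511,.0078,.07]]).round(1))
cv2.imwrite("pics/s5.png",cv2.resize(c["frame"][170:225,295:365,::-1],None,fx=10,fy=10,interpolation=2))
E
```

```text
[0.5113 0.0086 0.1716] [-1.7994e+02  2.0000e-02 -8.9990e+01] [ 0.28 -0.03 -1.21] 0.01953859753064095
expected tip/grip px [[328.6 204.3]
 [329.5 181.6]] stack top centre [[328.6 206.5]]
```

View pics/s5.png

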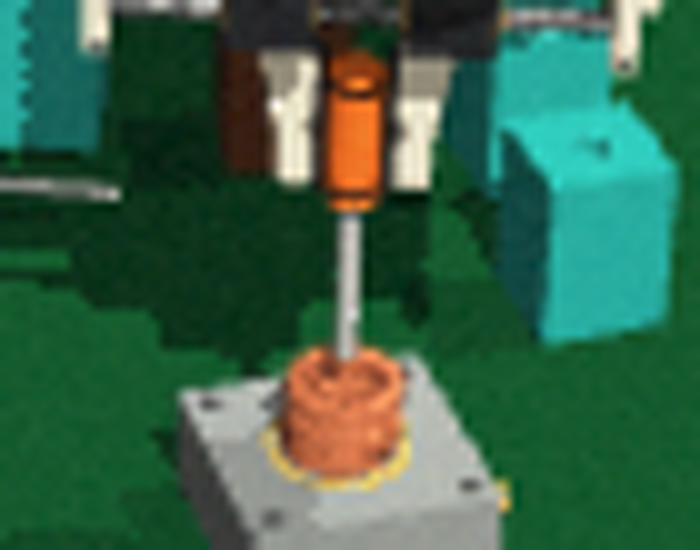

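Tip (346,358) is directly above the hole centre (347,376). Lowering the remaining 60 mm slowly.

Emit:
apply_moves:
  targets:
    - [0.15, 0.0006, 0, 0.003, 0, 0, 0]
    - [0.15, 0, 0, 0.0055, 0, 0, 0]
    - [0.15, 0, 0, 0.006, 0, 0, 0]
    - [0.15, 0, 0, 0.006, 0, 0, 0]
    - [0.15, 0, 0, 0.006, 0, 0, 0]
    - [0.15, 0, 0, 0.006, 0, 0, 0]
    - [0.15, 0, 0, 0.006, 0, 0, 0]
    - [0.15, 0, 0, 0.006, 0, 0, 0]
    - [0.15, 0, 0, 0.006, 0, 0, 0]
    - [0.15, 0, 0, 0.005, 0, 0, 0]
    - [0.15, 0, 0, 0.004, 0, 0, 0]
    - [0.15, 0, 0, 0, 0, 0, 0]
    - [0.15, 0, 0, 0, 0, 0, 0]
    - [0.15, 0, 0, 0, 0, 0, 0]
    - [0.15, 0, 0, 0, 0, 0, 0]
    - [0.15, 0, 0, 0, 0, 0, 0]

```text
time_s: 25.98
tcp_pos: [0.5111, 0.0079, 0.1119]
eef_rot: [-180.0, 0.0, -90.0]
contact_force: [-0.6, 1.0, 0.0]
gripper_width: 0.0195
gripper_force: 25.0
```

```bash
python3 - <<'E'
from h import *
for i in range(3): c=capture("side"); s=get_state(); print(s["tcp_pos"].round(4),s["eef_rot"].round(2),s["contact_force"].round(2),s["gripper_width"],s["time_s"])
E
```

```text
[0.5111 0.0079 0.1119] [-1.7997e+02  1.0000e-02 -8.9990e+01] [-0.63 -0.41 -1.59] 0.019629802647392166 26.0333
[0.511  0.0079 0.1118] [-1.7997e+02  1.0000e-02 -8.9990e+01] [-0.24 -0.6  -0.96] 0.019440314622619016 26.0833
[0.511  0.0079 0.1118] [-1.7998e+02  1.0000e-02 -8.9990e+01] [-0.96 -0.57 -1.34] 0.019587671832344767 26.1333
```

Settled at the target depth (tip z about 20 mm), no contact forces.

```bash
python3 -c "
from plant import close_job
print(close_job())"
```

```text
the job is handed in; nothing more can be done
None
```

The job is handed in (no verdict was returned): three copper rings are stacked centred on the bore, the last one is left on the bench, and the electrode is held upright and still with its tip about 20 mm down the bore; no contact force showed at the wrist.

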